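Shim the rocking stirrer

ROBOT

A 6-joint arm with a two-finger parallel gripper is mounted at the origin on a cart in front of the work surface, level with it; the furniture and walls round the work are solid. World frame = base frame: x ahead of the robot, y to its left, z up, the work surface at z = 0. Lengths are in m, angles in rad, forces in N, time in s.
With the tool pointing down it reaches from about 0.3 to 0.875 m from the base axis. Payload 6.4 kg.
Tool frame: the origin (TCP) lies at the very end of the fingers, on their centre line; the grasp point (between the pads) lies grip_point_offset behind it (grip_point_offset is the distance from the TCP to the grasp point, in m); y points along the fingers, x is the direction in which the jaws open and shut, and the axes are right-handed (so a half turn about y gives the same grasp; the last joint's range is limited). The gripper opens to 85 mm and grips with 20 to 120 N. Pads are 22 mm wide; open, the fingers measure 114 mm over their backs; the gripper's body (76 mm by 85 mm) begins 54 mm behind the grasp point. The pads swing forward as they close: fully open they stand 13 mm farther back than shut.
Start: joints at [1.057, 0.181, 1.607, -0, 1.354, -0.206], TCP at [0.174, 0.548, 0.231] pointing down, gripper open.
Joint ranges: [-2.99, 2.99], [-0.89, 2.07], [0.3, 2.58], [-1.14, 4.28], [0, 2.63], [-3.12, 3.12]. Speed limits (rad/s): [2.57, 2.57, 3.01, 3.14, 3.14, 3.14].

INTERFACE

Orientations are given as a unit quaternion [w, x, y, z].
In Python, from bench import get_obs, camera, camera_model, hand_in, grip_point_offset gives the robot as it stands.
- The arm moves only by the shell command python3 -m jog 'ROWS'. ROWS is JSON, a list of rows, each a list of 7 numbers: the shift along the tool's x, y, z in mm, then the turn, a rotation vector about the tool's x, y, z in degrees, then the gripper's target within -1 to 1 (shut at 1, half-way at 0, fully open at -1). In form: [[x, y, z, ax, ay, az, grip], ...]. A call has 1 to 8 rows; each row shifts and turns the commanded pose from where the row before left it, along the tool's axes as they then stand; what a row does not reach is not made up. A row lasts 1/12 s, in which the tool goes at most 41.7 mm and 7.16 degrees, less where a joint would pass 70% of its speed; a pose out of reach is approached as far as the arm can. A call is refused whole if a number of a shift passes 41.7 or a number of a turn 7.16, either way. A call with a gripper value outside its range is refused whole. The fingers move at their own pace and stop on an object; the grip force is fixed at half the most. Time passes only in rows, so rows that do not move let the fingers close. It gives the time, the measured TCP pose, the force and the opening at its end, in the units of the state.
- get_obs(): the state, without advancing time (a new reading comes with each control period).
- camera(name): name is "scene" or "top" or "wrist"; returns the picture (480x640x3 uint8, blue, green, red); there is no depth.
- camera_model(name): a dict with "K" (3x3 intrinsics, pixels), "distortion" ([k1, k2, p1, p2, k3] as OpenCV has them; the pictures are not rectified), "pose" (4x4, takes a point from camera to world coordinates). Camera axes: x right, y down, z forward; pixel columns grow to the right and rows downward; lengths in m; the calibration is good to about 2 mm. A picture is of the moment at which its call begins: read the wrist's pose just before it. camera_model takes no time and is no camera call; for the wrist camera it gives the pose at the moment of the call.
- hand_in(): hands the job in, once; it reports no verdict.
The state is a dict: "time_s": time; "q": joint angles; "dq": joint speeds; "joint_efforts": joint torques, N m; "eef_pos": TCP position; "eef_rot": TCP orientation; "wrist_force": force on the tool from outside, world axes, zero at the start; "torque": the same for the moment, N m; "opening": opening from 0.0 (shut) to 1.0 (fully open).
Only numpy, scipy, OpenCV 4.12 (cv2) and the standard library are available. Lean on these libraries where they do the work, as an engineer would, in place of code of your own. Each camera call takes 0.05 s, during which the arm holds its last target.

TASK

The magnetic stirrer rocks because its front-left foot has lost its rubber pad. Without gripping or lifting anything, use the fingertips to push the black wedge along the bench, thin end first, square-on under that foot until it is snug; leave the stirrer, the beaker on it and everything else where they stand. Then press firmly straight down (about 10 N) on the front-left corner of the stirrer's flat front deck to show that it no longer rocks, and finish while still pressing there.

Things in the scene. Friction and masses are not known exactly. Their poses are not given: they have to be found in the camera images.
- stirrer: low white magnetic stirrer, 2.4 kg, loose, 220 mm deep (x), 160 wide (y), 71 high at the steel plate (x -45 to +101 mm). Origin at bench level under its centre; +x to its back, +y its left; the control deck (-x) faces the robot. Underside 14 mm above the bench. Round feet 20 mm across at x +-85, y +-60 mm; the front-left one (-85, +60) ends 5 mm above the bench, the others on it
- short_foot (a point): centre of the lower face of the short front-left foot, 5 mm above the bench; the foot is 20 mm across. The stirrer stands level on its other three feet; a press of more than about 5 N on the front-left corner tips it by 3 degrees until the short foot meets the bench, unless the wedge fills the gap
- press_corner (a point): point to press: on the flat top of the front deck, right over the short foot, 48 mm above the bench. The deck spans x -110 to -50 mm of the stirrer; its left part (y +25 to +78 mm) is bare, a black display and a knob (63 mm high) fill the rest
- wedge: loose black hard-plastic wedge, 35 g, 80 mm long (x), 30 wide (y), flat below, sloping from 12 mm high at the butt (-x end) to 2 mm at the nose (+x end); origin at the centre of its underside, balance point 10 mm behind it. It lies in front of the stirrer, left of the short foot's line, a little askew. Too low near the nose for a fingertip to push it sideways there
- wedge_nose (a point): middle of the wedge's thin edge, at bench level. When the wedge is snug the nose is about 24 mm past the nearer edge of the short foot and about 40 mm of the wedge stays out in front of the housing
- wedge_butt (a point): middle of the wedge's thick end face, 6 mm above the bench. Pushed here the wedge slides freely (under 0.5 N) until it meets the foot; then the push climbs steeply: 5 to 10 N is snug, far more would jack up or shove the stirrer
- beaker: empty glass beaker, 44 mm across, 55 mm high, loose on the stirring plate; origin at the centre of its base
- timer: small white bench timer, 68 mm wide, 65 mm high, standing to the right of the work; to be left alone
- weigh_boats: stack of white plastic weighing boats, 63 mm square, 28 mm high, right of the work; to be left alone
- marker: marker pen, 138 mm long, 17 mm thick, lying on the left; to be left alone
Not all that is in view belongs to the job. Of the things that look like the wedge, take the one that is farthest to the robot's right at the start.

How it is judged:
On the way:
1. the wedge is pushed under the short foot, thin end first (x of wedge_nose in the frame of stirrer above -0.086 m and y of wedge_nose in the frame of stirrer between 0.045 and 0.075 m and x of wedge_butt in the frame of stirrer below -0.12 m), for 0.2 s.
At the end, for the whole second after the job is handed in: Fingers press within 40 mm of press_corner with over 6 N; the stirrer is still, level within 0.012 rad and within 20 mm of its start; the wedge lies nose first under the short foot (nose within 15 mm of its line, 9 to 60 mm past its near edge, butt over 10 mm out) and carries over 1.5 N (all of step 1 and contact force between the fingers and stirrer above 6 N and horizontal distance between the grasp point and press_corner below 0.04 m and contact force between wedge and stirrer above 1.5 N and angle between stirrer's own z axis and vertical below 0.012 rad and linear speed of stirrer below 0.01 m/s and x of wedge_nose in the frame of stirrer below -0.035 m and distance of stirrer from where it was at the start of the episode below 0.02 m); the arm keeps its last pose, push and grip.
It fails at once if the wedge is lifted or tipped up (height (world z) of wedge above 0.008 m or angle between wedge's own z axis and vertical above 0.3 rad).
It fails at once if the wedge is squeezed or rammed with more than 25 N, or the stirrer pressed with more than 45 N (contact force between the fingers and wedge above 25 N or contact force between the fingers and stirrer above 45 N).
It fails at once if the stirrer is shoved away, lifted or tipped (distance of stirrer from where it was at the start of the episode above 0.025 m or height (world z) of stirrer above 0.012 m or angle between stirrer's own z axis and vertical above 0.1 rad).
It fails at once if the beaker slides or falls on the stirrer (distance of beaker from where it was at the start of the episode above 0.03 m or angle between beaker's own z axis and vertical above 0.25 rad).
It fails at once if a bystander is disturbed (distance of any of timer, weigh_boats, marker from where it was at the start of the episode above 0.02 m).
It also fails if it takes over 58 s, if anything falls off the work surface, if the arm or the gripper's body presses on something with over 40 N, if the wrist force passes 120 N, or if a joint passes its speed limit or range.

## Working session

There is one attempt and no reset: what is moved stays moved. The work goes in short steps, Python scripts to look and compute and a shell command to move; the robot and the scene stay as the last step left them, time stands still between calls to the robot, and variables do not carry over. Pictures are saved under pics/ and viewed, and the job is handed in when it is done.

```bash
ls; mkdir -p pics
python3 - <<'E'
from bench import *
import cv2
print(get_obs()); print(grip_point_offset)
for n in("scene","top","wrist"):
    m=camera_model(n);print(n,m)
    cv2.imwrite(f"pics/{n}0.png",camera(n))
E
```

```text
pics
{'time_s': 0.0, 'q': array([ 1.05670204e+00,  1.81493054e-01,  1.60800994e+00,  3.41442126e-05,
        1.35377215e+00, -2.06302438e-01]), 'dq': array([-2.04342169e-04, -7.36375082e-04,  1.84737767e-03, -2.96703642e-04,
        6.26428402e-05,  1.55110991e-03]), 'joint_efforts': array([ 1.53877652e-03, -4.44872653e+01, -3.51337159e+01, -1.56909882e-04,
        9.09996772e-03,  5.43859485e-06]), 'eef_pos': array([0.17390273, 0.54750665, 0.23041019]), 'eef_rot': array([-0.57050197,  0.57097125,  0.41689711, -0.4179906 ]), 'wrist_force': array([ 0.60582745, -0.72455063, -0.19250647]), 'torque': array([-0.0022894 , -0.0061095 , -0.02462893]), 'opening': 1.003058046687379}
0.0187
scene {'K': array([[556.56761551,   0.        , 322.39709335],
       [  0.        , 556.56761551, 232.86887574],
       [  0.        ,   0.        ,   1.        ]]), 'distortion': array([-0.04193263,  0.        ,  0.        ,  0.        ,  0.        ]), 'pose': array([[-0.53618843, -0.41829969,  0.73316256, -0.32450451],
       [-0.84381221,  0.2882352 , -0.45266039,  0.66302108],
       [-0.02197556, -0.86
[... 408 characters left out ...]
2419],
       [-0.99994622, -0.00883824,  0.00542542,  0.05996689],
       [-0.00397365, -0.15669606, -0.98763888,  1.27434385],
       [ 0.        ,  0.        ,  0.        ,  1.        ]])}
wrist {'K': array([[374.55359742,   0.        , 322.44558345],
       [  0.        , 374.55359742, 233.47399646],
       [  0.        ,   0.        ,   1.        ]]), 'distortion': array([-0.00160822,  0.        ,  0.        ,  0.        ,  0.        ]), 'pose': array([[ 0.30293738,  0.91226689,  0.27567746,  0.10378129],
       [ 0.95300899, -0.28947643, -0.08931555,  0.57011584],
       [-0.00167749,  0.28978012, -0.95709178,  0.37329444],
       [ 0.        ,  0.        ,  0.        ,  1.        ]])}
```

View pics/scene0.png

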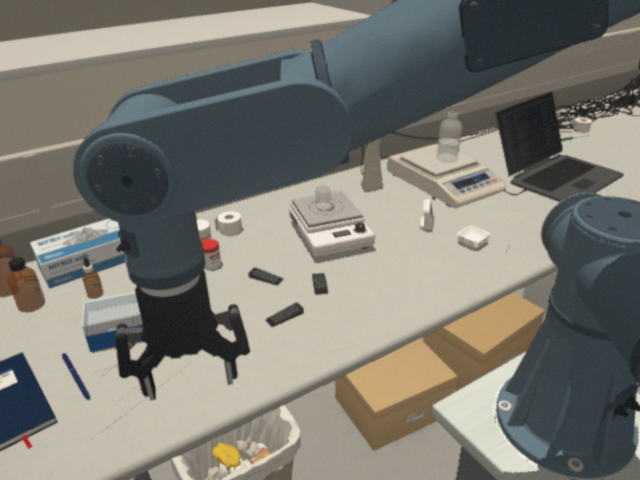

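View pics/top0.png

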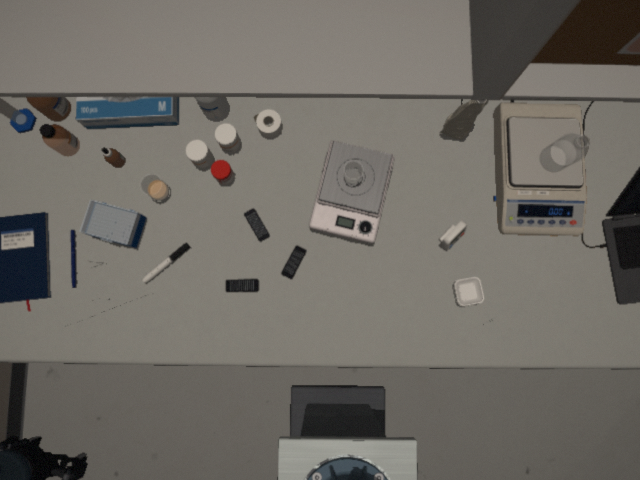

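View pics/wrist0.png

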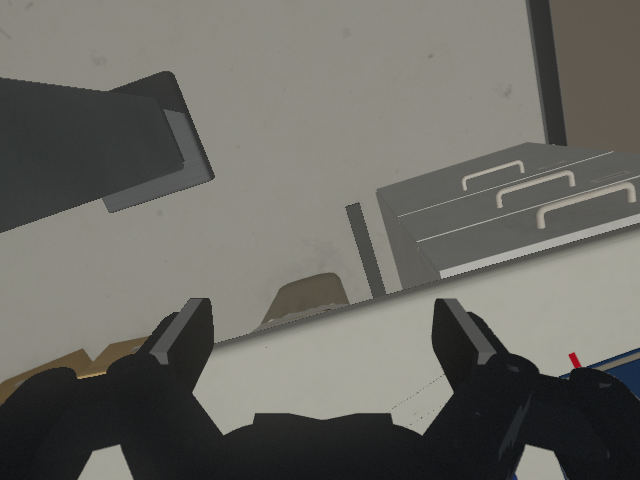

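```bash
cat > h.py <<'E'
import numpy as np,cv2
from bench import *
from scipy.spatial.transform import Rotation as R
def rot(o): w,x,y,z=o["eef_rot"]; return R.from_quat([x,y,z,w]).as_matrix()
def cast(m,uv,z=0.):
    p=cv2.undistortPoints(np.array(uv,float).reshape(-1,1,2),m["K"],m["distortion"]).reshape(-1,2)
    d=np.c_[p,np.ones(len(p))]@m["pose"][:3,:3].T; c=m["pose"][:3,3]
    return c+d*((z-c[2])/d[:,2])[:,None]
def proj(m,P):
    T=np.linalg.inv(m["pose"]); P=np.array(P,float).reshape(-1,3)
    return cv2.projectPoints(P,cv2.Rodrigues(T[:3,:3])[0],T[:3,3],m["K"],m["distortion"])[0].reshape(-1,2)
def crop(img,x0,y0,x1,y1,s): return cv2.resize(img[y0:y1,x0:x1],None,fx=s,fy=s,interpolation=cv2.INTER_CUBIC)
E
python3 - <<'E'
from h import *
print(rot(get_obs()).round(3))
t=cv2.imread("pics/top0.png");s=cv2.imread("pics/scene0.png")
cv2.imwrite("pics/t1.png",crop(t,210,130,410,300,4)); cv2.imwrite("pics/s1.png",crop(s,230,170,390,340,4)[:600])
g=cv2.cvtColor(t,cv2.COLOR_BGR2GRAY)
m=((g<60)*255).astype(np.uint8); m[:,:210]=0;m[:,320:]=0;m[:190]=0;m[310:]=0
T=camera_model("top")
for c in cv2.findContours(m,0,2)[0]:
    if cv2.contourArea(c)<60: continue
    r=cv2.minAreaRect(c);b=cv2.boxPoints(r);print(r);print(cast(T,b,0.006).round(4))
E
```

```text
[[ 0.303 -0.001 -0.953]
 [ 0.953 -0.001  0.303]
 [-0.001 -1.     0.   ]]
((242.0, 285.0), (12.0, 32.0), 90.0)
[[0.5155 0.2904 0.006 ]
 [0.5163 0.214  0.006 ]
 [0.4878 0.2133 0.006 ]
 [0.487  0.2894 0.006 ]]
((293.24371337890625, 261.86627197265625), (11.795433044433594, 32.76509094238281), 27.552810668945312)
[[0.5295 0.1608 0.006 ]
 [0.5997 0.1259 0.006 ]
 [0.5867 0.1006 0.006 ]
 [0.5167 0.1357 0.006 ]]
((256.31866455078125, 224.68910217285156), (32.03179931640625, 11.517050743103027), 59.74356460571289)
[[0.6742 0.2542 0.006 ]
 [0.6888 0.2305 0.006 ]
 [0.621  0.1895 0.006 ]
 [0.6067 0.2131 0.006 ]]
```

View pics/t1.png

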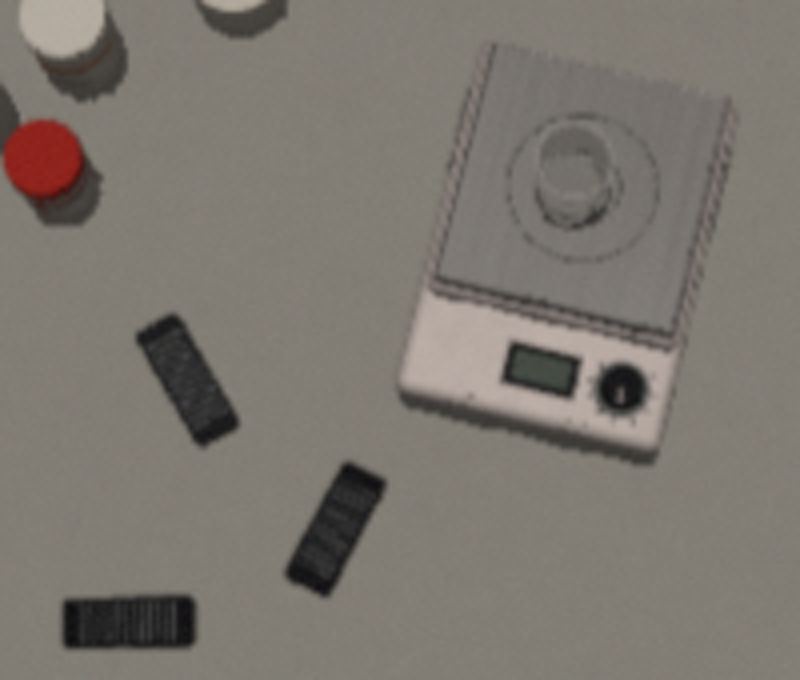

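View pics/s1.png

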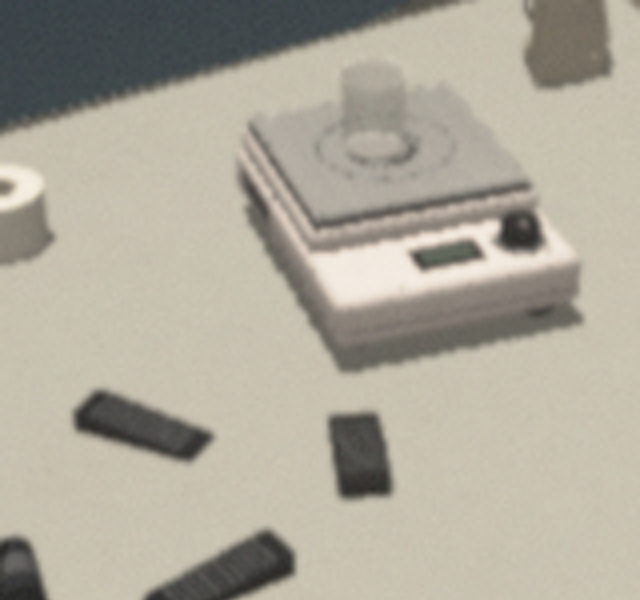

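Run:
```python
from h import *
t=cv2.imread("pics/top0.png");T=camera_model("top")
# manual plate corners (z=.071) from zoomed crop
pl=np.array([[490,42],[733,98],[672,335],[434,280]])/4+[210,130]-0.375
P=cast(T,pl,.071);print(P.round(4), np.linalg.norm(np.diff(np.r_[P,P[:1]],axis=0),axis=1).round(4))
print([np.degrees(np.arctan2(*(P[i]-P[j])[1::-1])) for i,j in((0,3),(1,2))],[np.degrees(np.arctan2(*(P[i]-P[j])[1::-1]))-90 for i,j in((0,1),(3,2))])
# deck front edge/corners
dk=np.array([[400,385],[657,447],[430,290],[683,350]])/4+[210,130]-0.375
print(cast(T,dk,.048).round(4))
g=cv2.cvtColor(t,cv2.COLOR_BGR2GRAY)
m=((t.min(2)>150)*255).astype(np.uint8); m[:190]=0; m[250:]=0;m[:,:300]=0;m[:,400:]=0
b=max(cv2.findContours(m,0,2)[0],key=cv2.contourArea);r=cv2.minAreaRect(b);print(r);print(cast(T,cv2.boxPoints(r),.045).round(4))
```

```text
[[ 0.8397  0.0407  0.071 ]
 [ 0.8068 -0.1019  0.071 ]
 [ 0.6649 -0.065   0.071 ]
 [ 0.696   0.0722  0.071 ]] [0.1464 0.1466 0.1407 0.1471]
[np.float64(-12.360476030660688), np.float64(-14.575873785042322)] [np.float64(-13.00875940173681), np.float64(-12.792039293566262)]
[[ 0.6383  0.0917  0.048 ]
 [ 0.6031 -0.0582  0.048 ]
 [ 0.6952  0.0747  0.048 ]
 [ 0.6606 -0.0737  0.048 ]]
((343.97247314453125, 221.61407470703125), (63.855743408203125, 22.39141082763672), 13.570433616638184)
[[ 0.6409  0.0902  0.045 ]
 [ 0.6932  0.0784  0.045 ]
 [ 0.6585 -0.0676  0.045 ]
 [ 0.6068 -0.055   0.045 ]]
```

```bash
python3 -m jog '[[-18,0,-24,0,0,0,1],[-18,0,-24,0,0,0,1],[-18,0,-24,0,0,0,1],[-18,0,-24,0,0,0,1],[-18,0,-24,0,0,0,1],[-18,0,-24,0,0,0,1],[-18,0,-24,0,0,0,1],[-18,0,-24,0,0,0,1]]'
python3 -m jog '[[-18,2,-24,0,-1,0,1],[-18,2,-24,0,-1,0,1],[-18,2,-24,0,-1,0,1],[-18,2,-24,0,-1,0,1],[-18,2,-24,0,0,0,1],[-18,2,-24,0,0,0,1],[-18,2,-24,0,0,0,1],[0,0,0,0,0,0,1]]'
python3 - <<'E'
from h import *
o=get_obs();print(o);print(rot(o).round(4))
m=camera_model("wrist");np.save("w1.npy",m["pose"]);cv2.imwrite("pics/w1.png",camera("wrist"))
cv2.imwrite("pics/t2.png",camera("top"))
E
```

```text
time_s: 0.82
eef_pos: [0.3139, 0.3513, 0.2311]
eef_rot: [0.571, -0.571, -0.417, 0.418]
wrist_force: [-0.0, 0.5, -0.4]
opening: -0.002
time_s: 1.48
eef_pos: [0.4456, 0.1837, 0.2169]
eef_rot: [-0.556, 0.557, 0.436, -0.436]
wrist_force: [0.7, 0.1, 0.5]
opening: 0.001
{'time_s': 1.4833, 'q': array([ 0.1452988 , -0.01731057,  1.84980569, -0.0018527 ,  1.3085103 ,
       -1.18292703]), 'dq': array([ 0.06892971, -0.0237704 ,  0.02521689,  0.03787108,  0.02851921,
        0.08355067]), 'joint_efforts': array([ -0.76468544, -33.01495314, -34.18947458,  -0.13051611,
        -0.05564968,  -0.70465269]), 'eef_pos': array([0.44556457, 0.18367729, 0.21693362]), 'eef_rot': array([-0.55606383,  0.55736857,  0.43583289, -0.43609973]), 'wrist_force': array([0.70924742, 0.14625687, 0.47911881]), 'torque': array([0.01838068, 0.01471304, 0.02888198]), 'opening': 0.0009240844924576051}
[[ 2.397e-01  8.000e-04 -9.708e-01]
 [ 9.708e-01 -1.700e-03  2.397e-01]
 [-1.400e-03 -1.000e+00 -1.200e-03]]
```

View pics/w1.png

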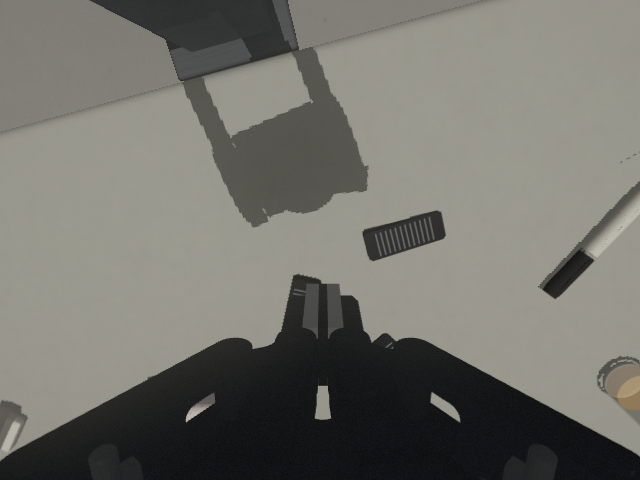

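Run:
```python
from h import *
m=camera_model("wrist");m["pose"]=np.load("w1.npy")
print("butt corner",cast(m,[[294,275],[320,279]],.012).round(4))
o=get_obs()
S=camera_model("scene");T=camera_model("top")
a=np.radians(-13.2);e=np.array([np.cos(a),np.sin(a)]);n=np.array([-e[1],e[0]])
O=np.array([.726,-.008])
W=lambda x,y,z:np.r_[O+x*e+y*n,z]
s=cv2.imread("pics/scene0.png");t=cv2.imread("pics/top0.png")
pts=[W(x,y,.048) for x,y in((-.11,.08),(-.11,-.08),(-.05,.08),(-.05,-.08))]+[W(x,y,.071) for x,y in((-.045,.075),(-.045,-.075),(.101,.075),(.101,-.075))]+[W(-.085,.06,.048)]
for im,M,(x0,y0,x1,y1),f in((s,S,(230,170,390,320),"s"),(t,T,(210,130,410,280),"t")):
    k=4;c=crop(im,x0,y0,x1,y1,k)
    for p in proj(M,pts): cv2.circle(c,tuple(int(v) for v in ((p-[x0,y0])*k)),3,(0,0,255),1)
    cv2.imwrite(f"pics/ov_{f}.png",c)
```

```text
butt corner [[0.512  0.1376 0.012 ]
 [0.5224 0.1619 0.012 ]]
```

View pics/ov_s.png

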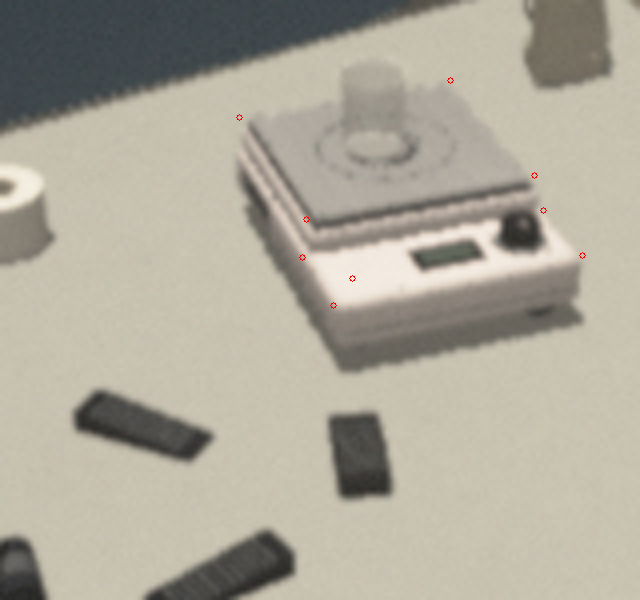

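View pics/ov_t.png

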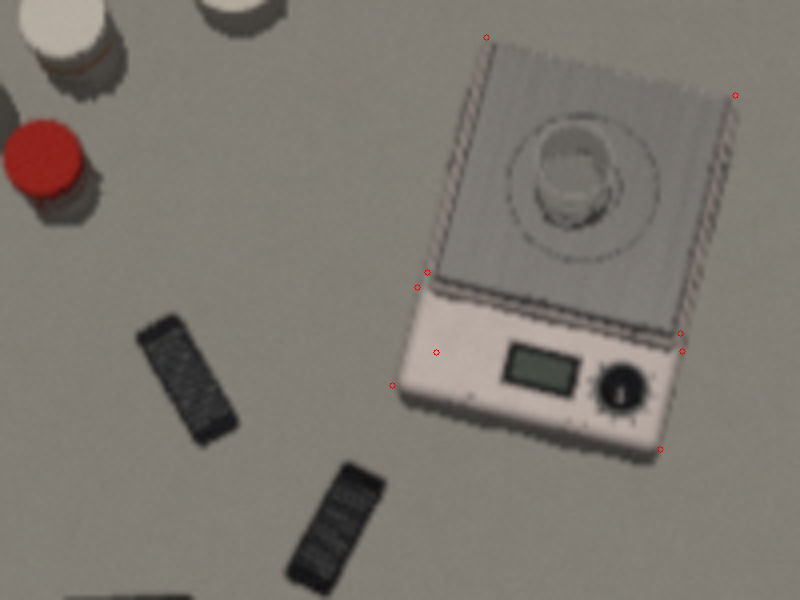

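View pics/t2.png

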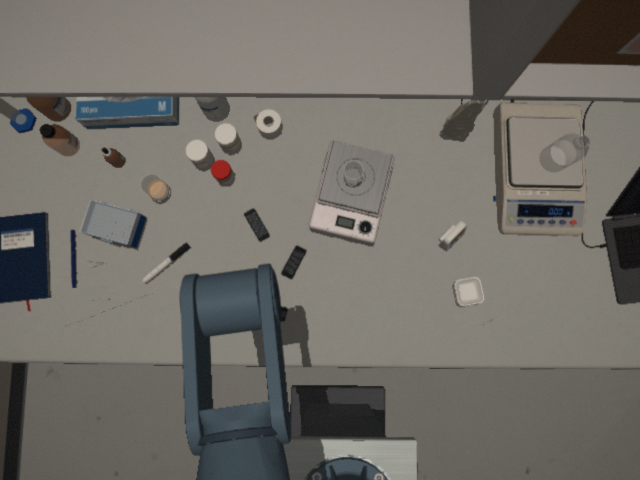

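```bash
python3 -m jog '[[9,0,-35,0,-0.6,0,1],[9,0,-35,0,0,0,1],[8,20,-35,0,0,0,1],[0,35,0,0,0,0,1],[0,35,0,0,0,0,1],[0,35,0,0,0,0,1],[0,35,0,0,0,0,1],[0,25,0,0,0,0,1]]'
python3 -m jog '[[0,15,0,0,0,0,1],[0,0,0,0,0,0,1]]'
python3 - <<'E'
from h import *
o=get_obs();print(o["eef_pos"],rot(o).round(4))
cv2.imwrite("pics/t3.png",crop(camera("top"),210,150,410,300,4))
cv2.imwrite("pics/s3.png",crop(camera("scene"),200,170,400,320,4))
cv2.imwrite("pics/w3.png",camera("wrist"))
E
```

```text
time_s: 2.25
eef_pos: [0.5483, 0.1898, 0.029]
eef_rot: [0.554, -0.552, -0.439, 0.442]
wrist_force: [0.2, 0.5, -1.1]
opening: -0.001
time_s: 2.42
eef_pos: [0.5468, 0.1895, 0.0131]
eef_rot: [0.555, -0.552, -0.438, 0.443]
wrist_force: [-0.9, 0.6, -0.4]
opening: 0.002
[0.54677531 0.18945467 0.01307155] [[ 2.241e-01 -8.200e-03 -9.745e-01]
 [ 9.746e-01 -8.000e-04  2.242e-01]
 [-2.600e-03 -1.000e+00  7.800e-03]]
```

View pics/t3.png

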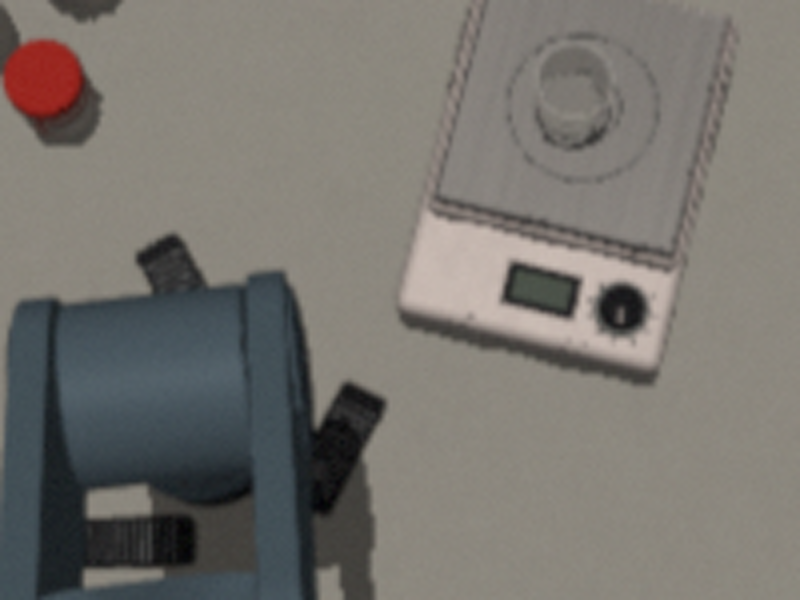

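View pics/s3.png

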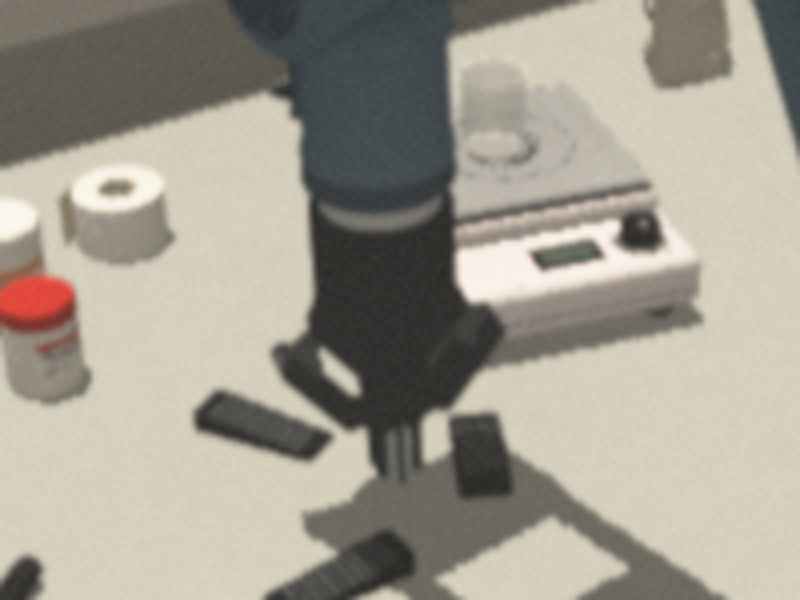

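View pics/w3.png

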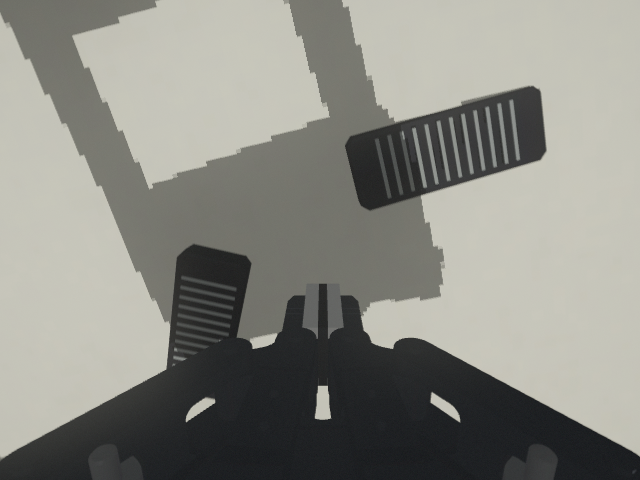

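```bash
cat >> h.py <<'E'
O=np.array([.724,-.010]);a=np.radians(-13.2);e=np.array([np.cos(a),np.sin(a)]);n=np.array([-e[1],e[0]])
def st(P): d=np.atleast_2d(P)[:,:2]-O; return np.c_[d@e,d@n].round(4)
E
python3 - <<'E'
from h import *
m=camera_model("wrist")
P=cast(m,[[179,250],[251,257]],.012);Q=cast(m,[[235,340]],.008)
print(P,Q,np.linalg.norm(P[0]-P[1]));print(st(P),st(Q)); print(st(get_obs()["eef_pos"]))
E
```

```text
[[0.51723132 0.13537977 0.012     ]
 [0.52707816 0.16409858 0.012     ]] [[0.56648007 0.14414724 0.008     ]] 0.030360015416486925
[[-0.2345  0.0943]
 [-0.2315  0.1245]] [[-0.1886  0.1141]]
[[-0.2135  0.1549]]
```

```bash
python3 -m jog '[[0,5,-3,0,0,0,1],[0,5,-3,0,0,0,1],[0,0,0,0,0,0,1]]'
python3 -m jog '[[-10,0,0,0,0,0,1],[-8,0,0,0,0,0,1],[-6,0,0,0,0,0,1],[-6,0,0,0,0,0,1],[-6,0,0,0,0,0,1],[-6,0,0,0,0,0,1],[0,0,0,0,0,0,1]]'
python3 - <<'E'
from h import *
cv2.imwrite("pics/w4.png",camera("wrist"));o=get_obs();print(o["eef_pos"],st(o["eef_pos"]))
E
```

```text
time_s: 2.82
eef_pos: [0.5579, 0.1872, 0.0076]
eef_rot: [-0.553, 0.554, 0.44, -0.44]
wrist_force: [-0.8, 0.5, 0.3]
opening: 0.004
time_s: 3.4
eef_pos: [0.5473, 0.1451, 0.0073]
eef_rot: [-0.554, 0.554, 0.44, -0.44]
wrist_force: [-0.6, 0.1, 0.0]
opening: 0.001
[0.54747906 0.14560866 0.00737869] [[-0.2074  0.1112]]
```

View pics/w4.png

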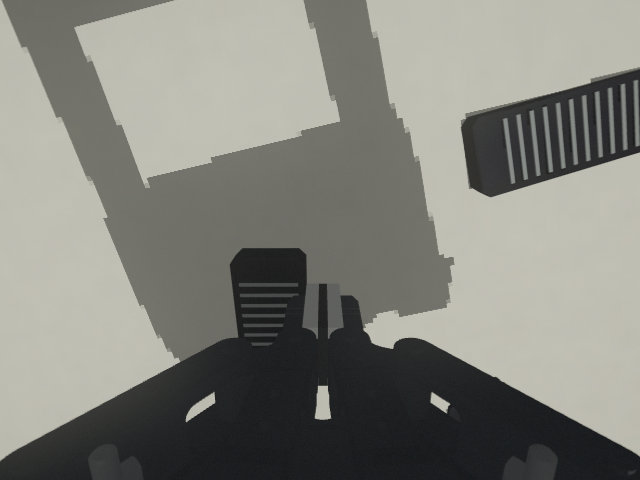

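```bash
python3 - <<'E'
from h import *
m=camera_model("wrist")
P=cast(m,[[231,256],[307,256]],.012);print(st(P)); P=cast(m,[[237,330]],.008);print(st(P))
E
python3 -m jog '[[3,0,0,0,0,0,1],[0,4,0,0,0,0,1],[0,0,0,0,0,0,1]]'
```

```text
[[-0.23    0.0752]
 [-0.23    0.1051]]
[[-0.1946  0.0744]]
time_s: 3.7
eef_pos: [0.5479, 0.1497, 0.0026]
eef_rot: [0.554, -0.553, -0.44, 0.44]
wrist_force: [-0.3, -0.2, -0.3]
opening: 0.003
```

```bash
python3 -m jog '[[-5,0,0,0,0,0,1],[-6,0,0,0,0,0,1],[-6,0,0,0,0,0,1],[-6,0,0,0,0,0,1],[-6,0,0,0,0,0,1],[-4,0,0,0,0,0,1],[0,0,0,0,0,0,1]]'
python3 - <<'E'
from h import *
o=get_obs();print(st(o["eef_pos"]))
cv2.imwrite("pics/w5.png",camera("wrist"));o=get_obs();print(o["eef_pos"],st(o["eef_pos"]))
cv2.imwrite("pics/t5.png",crop(camera("top"),210,150,410,300,4))
E
```

```text
time_s: 4.28
eef_pos: [0.5406, 0.116, 0.0033]
eef_rot: [-0.554, 0.554, 0.44, -0.44]
wrist_force: [-0.0, -0.8, -0.6]
opening: 0.005
[[-0.2073  0.0808]]
[0.54073409 0.1164429  0.00336667] [[-0.2073  0.0813]]
```

View pics/w5.png

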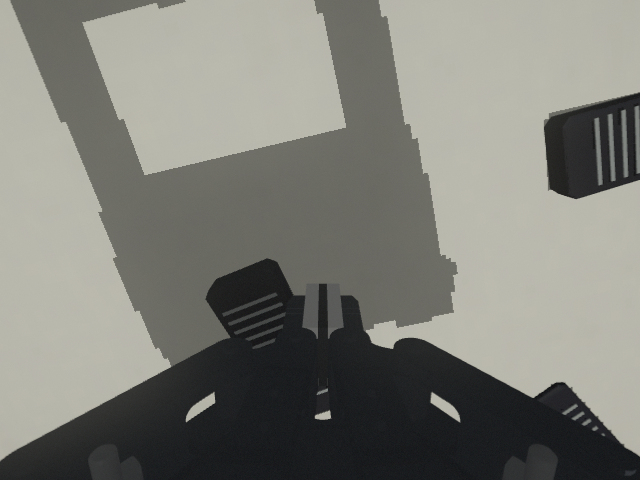

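View pics/t5.png

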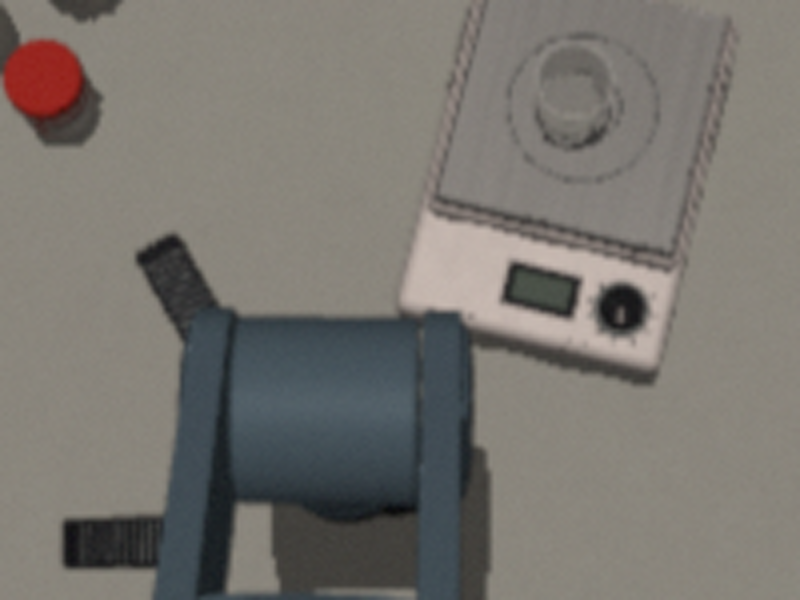

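Run:
```python
from h import *
m=camera_model("wrist")
P=cast(m,[[206,293],[275,258]],.012);s=st(P);print(s)
d=s[1]-s[0];print(np.linalg.norm(d)); d/=np.linalg.norm(d); f=np.array([d[1],-d[0]]);b=s.mean(0);print("dir deg",np.degrees(np.arctan2(f[1],f[0])),"butt",b,"com",b+.03*f,"org",b+.04*f,"nose",b+.08*f)
```

```text
[[-0.2158  0.0358]
 [-0.2305  0.0634]]
0.031270593214712136
dir deg 28.040152977934987 butt [-0.22315  0.0496 ] com [-0.19667145  0.06370271] org [-0.18784527  0.06840361] nose [-0.15254053  0.08720722]
```

```bash
python3 -m jog '[[17,0,0,0,0,0,1],[17,0,0,0,0,0,1],[0,1,-15,0,0,0,1],[0,0,-14,0,0,0,1],[-3,0,0,0,0,0,1],[0,0,0,0,0,0,1]]'
python3 -m jog '[[-5,0,0,0,0,0,1],[-5,0,0,0,0,0,1],[-5,0,0,0,0,0,1],[0,0,0,0,0,0,1]]'
python3 - <<'E'
from h import *
o=get_obs();print(st(o["eef_pos"]))
cv2.imwrite("pics/w6.png",camera("wrist"))
E
```

```text
time_s: 4.88
eef_pos: [0.5762, 0.1405, 0.0023]
eef_rot: [-0.554, 0.554, 0.44, -0.44]
wrist_force: [0.3, 0.4, -0.1]
opening: -0.002
time_s: 5.22
eef_pos: [0.5718, 0.1251, 0.0022]
eef_rot: [0.554, -0.554, -0.439, 0.44]
wrist_force: [0.8, 0.5, 0.6]
opening: -0.003
[[-0.179   0.0968]]
```

View pics/w6.png

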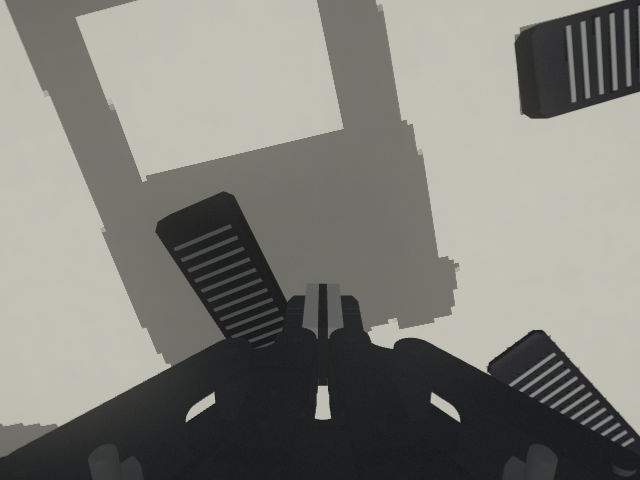

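```bash
cat > wv.py <<'E'
import sys
from h import *
def report(c1,c2):
    m=camera_model("wrist"); s=st(cast(m,[c1,c2],.012)); d=s[1]-s[0];L=np.linalg.norm(d);d/=L
    f=np.array([d[1],-d[0]]);b=s.mean(0);print("len",L,"deg",np.degrees(np.arctan2(f[1],f[0])),"butt",b,"com",b+.03*f,"nose",b+.08*f,"tcp",st(get_obs()["eef_pos"]))
E
python3 -c "
from wv import *
report((155,226),(232,190))"
python3 -m jog '[[-5,0,0,0,0,0,1],[-5,0,0,0,0,0,1],[-4,0,0,0,0,0,1],[0,0,0,0,0,0,1]]'
python3 - <<'E'
from h import *
o=get_obs();print(st(o["eef_pos"]))
cv2.imwrite("pics/w7.png",camera("wrist"))
E
```

```text
len 0.03230975085016905 deg 24.50265945199817 butt [-0.2217  0.05  ] com [-0.19440174  0.06244206] nose [-0.14890464  0.08317884] tcp [[-0.1788  0.0972]]
time_s: 5.6
eef_pos: [0.5693, 0.1117, 0.0023]
eef_rot: [-0.554, 0.554, 0.44, -0.44]
wrist_force: [-0.3, 0.4, 0.3]
opening: 0.0
[[-0.1784  0.0831]]
```

View pics/w7.png

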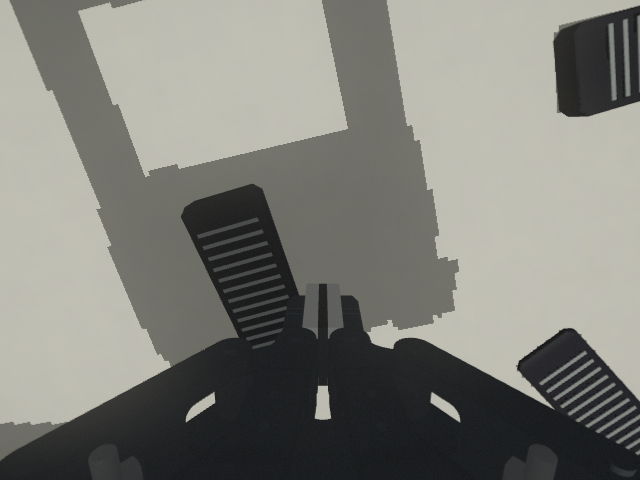

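```bash
python3 -c "
from wv import *
report((181,211),(260,183))"
```

```text
len 0.031090995481007033 deg 19.54225734150478 butt [-0.2254   0.04645] com [-0.19712815  0.05648506] nose [-0.1500084   0.07321016] tcp [[-0.1784  0.0835]]
```

```bash
python3 -m jog '[[5,-5,0,0,0,0,1],[0,-25,0,0,0,0,1],[-26,0,12,0,0,0,1],[-26,0,12,0,0,0,1],[-24,0,12,0,0,0,1],[0,15,0,0,0,0,1],[0,15,0,0,0,0,1],[0,0,0,0,0,0,1]]'
python3 -m jog '[[5,0,0,0,0,0,1],[5,0,0,0,0,0,1],[5,0,0,0,0,0,1],[0,0,0,0,0,0,1]]'
python3 - <<'E'
from h import *
o=get_obs();print(st(o["eef_pos"]))
cv2.imwrite("pics/w8.png",camera("wrist"))
E
```

```text
time_s: 6.32
eef_pos: [0.5165, 0.0516, 0.0006]
eef_rot: [0.555, -0.553, -0.439, 0.441]
wrist_force: [-1.1, 0.6, 1.1]
opening: -0.003
time_s: 6.65
eef_pos: [0.5228, 0.0674, 0.0032]
eef_rot: [-0.553, 0.554, 0.441, -0.44]
wrist_force: [-0.0, -0.2, 1.0]
opening: -0.002
[[-0.2136  0.0294]]
```

View pics/w8.png

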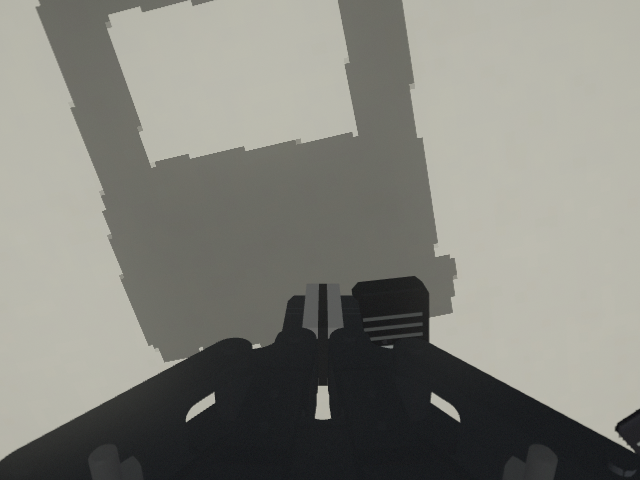

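```bash
python3 -c "
from wv import *
report((353,285),(428,277))"
```

```text
len 0.029111166242526246 deg 6.905306298593859 butt [-0.22775  0.05525] com [-0.19796761  0.05885686] nose [-0.1483303  0.0648683] tcp [[-0.2137  0.0289]]
```

```bash
python3 -m jog '[[3,0,0,0,0,0,1],[2,0,0,0,0,0,1],[0,0,0,0,0,0,1]]'
python3 - <<'E'
from h import *
o=get_obs();print(st(o["eef_pos"]))
cv2.imwrite("pics/w9.png",crop(camera("wrist"),240,220,480,380,3))
E
```

```text
time_s: 6.95
eef_pos: [0.5231, 0.0713, 0.0025]
eef_rot: [-0.553, 0.554, 0.44, -0.44]
wrist_force: [-0.3, -0.4, 0.2]
opening: -0.001
[[-0.2142  0.0332]]
```

View pics/w9.png

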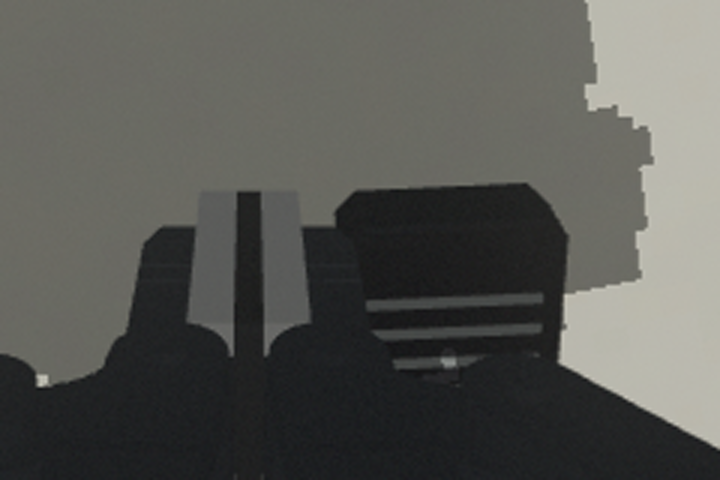

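```bash
python3 -m jog '[[-5,0,0,0,0,0,1],[0,-25,8,0,0,0,1],[0,0,20,0,0,0,1],[16,0,10,0,0,0,1],[16,0,0,0,0,0,1],[0,12,0,0,0,0,1],[0,12,0,0,0,0,1],[0,0,0,0,0,0,1]]'
python3 - <<'E'
from h import *
o=get_obs();print(st(o["eef_pos"]))
cv2.imwrite("pics/w10.png",camera("wrist"))
cv2.imwrite("pics/t10.png",crop(camera("top"),210,150,410,300,4))
cv2.imwrite("pics/s10.png",crop(camera("scene"),200,170,400,320,4))
E
```

```text
time_s: 7.67
eef_pos: [0.4898, 0.1052, 0.0005]
eef_rot: [0.554, -0.553, -0.439, 0.441]
wrist_force: [-0.6, 0.6, -0.9]
opening: -0.004
[[-0.2543  0.0587]]
```

View pics/w10.png

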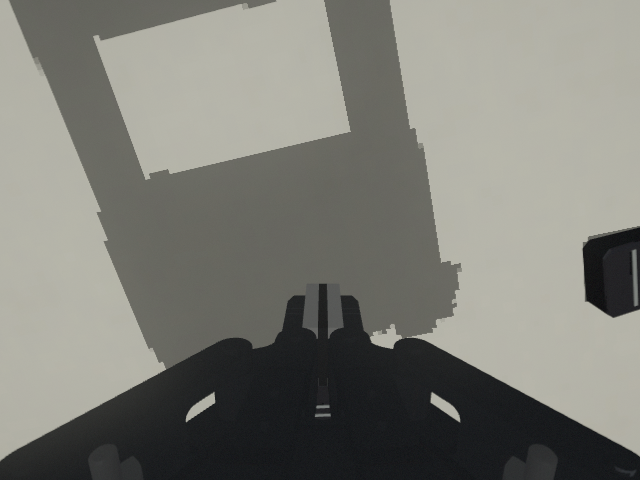

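View pics/t10.png

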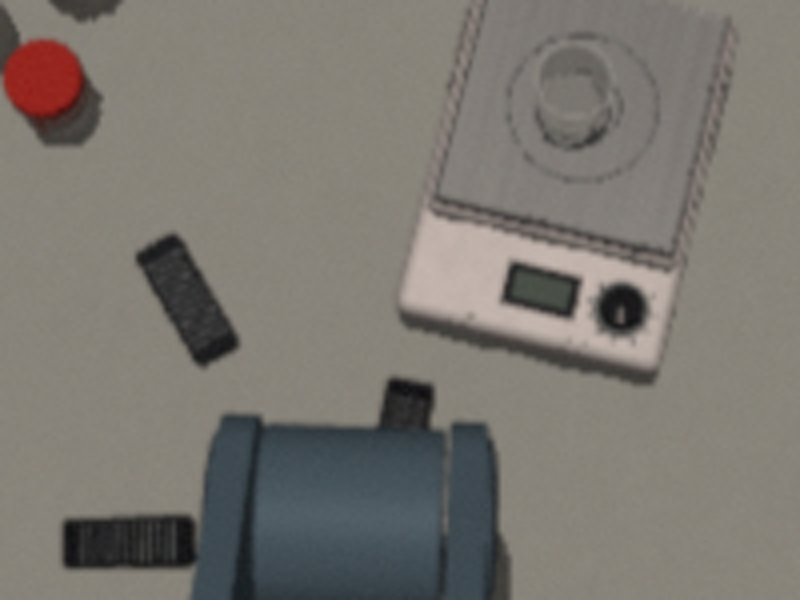

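View pics/s10.png

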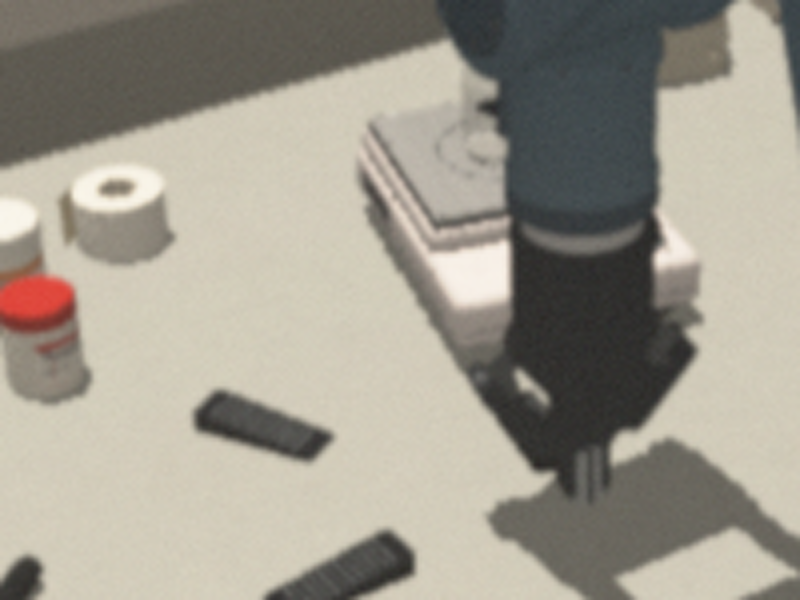

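```bash
python3 -c "
from h import *
T=camera_model('top')
P=cast(T,np.array([[388,379],[434,386],[381,427],[430,430]])/4+[210,150]-.375,.002);print(P,st(P))
print(st(cast(T,np.array([[400,300],[656,368]])/4+[210,150]-.375,.045)))"
```

```text
[[0.6011062  0.09950336 0.002     ]
 [0.59710097 0.07174435 0.002     ]
 [0.57196968 0.10331331 0.002     ]
 [0.57042746 0.0738737  0.002     ]] [[-0.1447  0.0785]
 [-0.1422  0.0506]
 [-0.1739  0.0756]
 [-0.1687  0.0466]]
[[-0.1032  0.0803]
 [-0.1069 -0.0742]]
```

```bash
python3 -m jog '[[2,-2,-5,0,0,0,1],[0,0,-8,0,0,0,1],[0,0,-6,0,0,0,1],[0,0,-6,0,0,0,1],[0,0,-6,0,0,0,1],[0,0,-6,0,0,0,1],[0,0,0,0,0,0,1]]'
python3 - <<'E'
from h import *
o=get_obs();print(st(o["eef_pos"]))
cv2.imwrite("pics/t11.png",crop(camera("top"),260,170,360,270,6))
E
```

```text
time_s: 8.4
eef_pos: [0.5301, 0.099, 0.0056]
eef_rot: [-0.553, 0.554, 0.44, -0.439]
wrist_force: [0.5, 0.2, 0.9]
opening: 0.003
[[-0.2136  0.0618]]
```

View pics/t11.png

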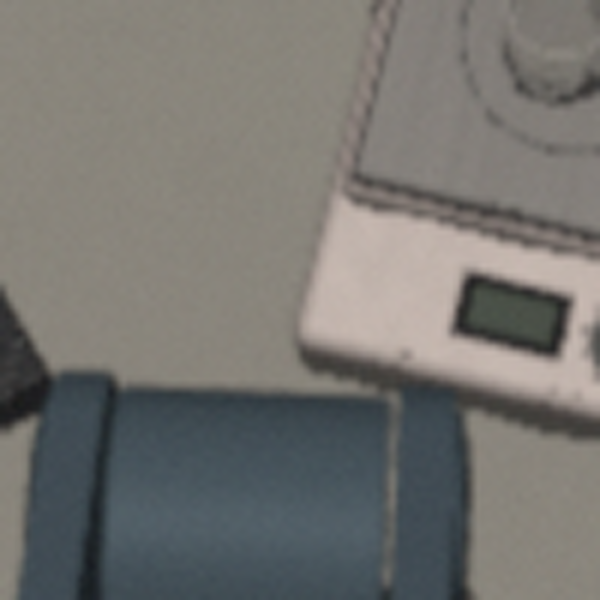

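```bash
python3 -m jog '[[0,1,10,0,0,0,1],[0,0,25,0,0,0,1],[0,0,25,0,0,0,1],[0,0,0,0,0,0,1]]'
python3 - <<'E'
from h import *
o=get_obs();print(st(o["eef_pos"]),o["eef_pos"])
cv2.imwrite("pics/t12.png",crop(camera("top"),260,170,360,270,6))
E
```

```text
time_s: 8.78
eef_pos: [0.4628, 0.1142, 0.0025]
eef_rot: [0.555, -0.551, -0.438, 0.443]
wrist_force: [-0.3, 0.1, -0.6]
opening: 0.003
[[-0.2826  0.0613]] [0.46283182 0.11417021 0.00249737]
```

View pics/t12.png

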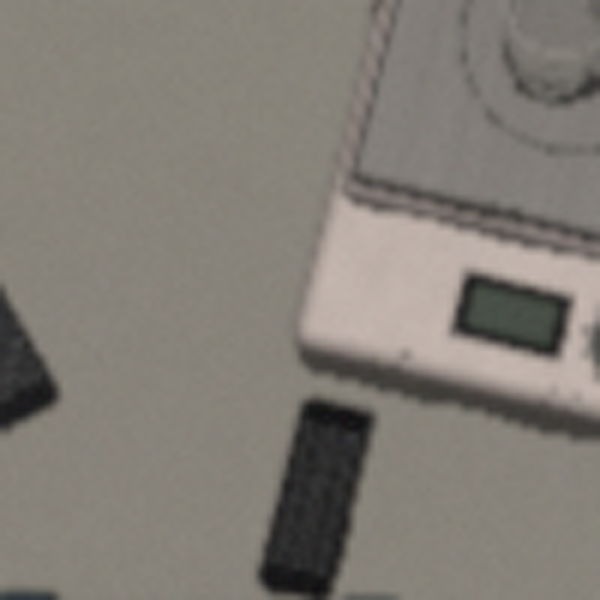

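```bash
python3 -c "
from h import *
T=camera_model('top')
P=cast(T,np.array([[338,405],[297,578]])/6+[260,170]-.4,.004);print(st(P));d=(P[0]-P[1]);print(np.degrees(np.arctan2(d[1],d[0])),np.linalg.norm(d))"
```

```text
[[-0.1224  0.0609]
 [-0.194   0.0601]]
-12.567699731563975 0.0716247515840761
```

```bash
python3 -m jog '[[0,0,-25,0,0,0,1],[0,0,-25,0,0,0,1],[0,0,-10,0,0,0,1],[0,0,-6,0,0,0,1],[0,0,-6,0,0,0,1],[0,0,-6,0,0,0,1],[0,0,0,0,0,0,1]]'
python3 -c "
from h import *
o=get_obs();print(st(o['eef_pos']),o['wrist_force'])"
python3 -m jog '[[0,0,-6,0,0,0,1],[0,0,-6,0,0,0,1],[0,0,-5,0,0,0,1],[0,0,-4,0,0,0,1],[0,0,0,0,0,0,1]]'
python3 -c "
from h import *
o=get_obs();print(st(o['eef_pos']),o['wrist_force'])"
```

```text
time_s: 9.42
eef_pos: [0.5463, 0.0952, 0.0042]
eef_rot: [-0.554, 0.554, 0.44, -0.44]
wrist_force: [-0.6, 0.0, 0.4]
opening: 0.003
[[-0.197   0.0619]] [-0.55381719  0.01989495  0.3987666 ]
time_s: 9.83
eef_pos: [0.5676, 0.0903, 0.0045]
eef_rot: [-0.553, 0.554, 0.44, -0.44]
wrist_force: [-0.5, 0.2, 0.1]
opening: 0.004
[[-0.1752  0.062 ]] [-0.51044626  0.2060294   0.13820905]
```

```bash
f(){ python3 -c "
from h import *
o=get_obs();F=o['wrist_force'];print(st(o['eef_pos']),o['eef_pos'][2].round(4),'Fback',-(F[:2]@e).round(2),'Fz',F[2].round(2))"; }
python3 -m jog '[[0,0,-3,0,0,0,1],[0,0,-3,0,0,0,1],[0,0,0,0,0,0,1]]' >/dev/null; f
python3 -m jog '[[0,0,-2,0,0,0,1],[0,0,0,0,0,0,1]]'>/dev/null; f
python3 -m jog '[[0,0,-1,0,0,0,1],[0,0,0,0,0,0,1]]'>/dev/null; f
python3 -m jog '[[0,0,-1,0,0,0,1],[0,0,0,0,0,0,1]]'>/dev/null; f
```

```text
[[-0.1698  0.062 ]] 0.0044 Fback -0.7 Fz -0.36
[[-0.1681  0.062 ]] 0.0043 Fback 1.1 Fz 0.36
[[-0.1673  0.062 ]] 0.0043 Fback -0.18 Fz 0.29
[[-0.1663  0.062 ]] 0.0043 Fback 0.34 Fz 0.57
```

```bash
cat > f.py <<'E'
from h import *
o=get_obs();F=o['wrist_force'];print(st(o['eef_pos']),o['eef_pos'][2].round(4),'Fback',-(F[:2]@e).round(2),'Fz',F[2].round(2))
E
for i in 1; do python3 -m jog '[[0,0,-1,0,0,0,1],[0,0,0,0,0,0,1]]'>/dev/null; python3 f.py; done
python3 -m jog '[[0,0,-1,0,0,0,1],[0,0,0,0,0,0,1]]'>/dev/null; python3 f.py
python3 -m jog '[[0,0,-1,0,0,0,1],[0,0,0,0,0,0,1]]'>/dev/null; python3 f.py
```

```text
[[-0.1652  0.062 ]] 0.0043 Fback -0.79 Fz -0.15
[[-0.1642  0.062 ]] 0.0043 Fback -0.31 Fz 0.08
[[-0.1632  0.062 ]] 0.0043 Fback 1.26 Fz 0.07
```

```bash
python3 -m jog '[[0,0,-1,0,0,0,1],[0,0,0,0,0,0,1]]'>/dev/null; python3 f.py
python3 -m jog '[[0,0,-1,0,0,0,1],[0,0,0,0,0,0,1]]'>/dev/null; python3 f.py
```

```text
[[-0.1622  0.062 ]] 0.0043 Fback -0.53 Fz 0.57
[[-0.1615  0.062 ]] 0.0042 Fback 1.35 Fz 1.64
```

```bash
python3 -m jog '[[0,0,-0.5,0,0,0,1],[0,0,0,0,0,0,1]]'>/dev/null; python3 f.py
python3 -m jog '[[0,0,-0.5,0,0,0,1],[0,0,0,0,0,0,1]]'>/dev/null; python3 f.py
```

```text
[[-0.1613  0.062 ]] 0.0042 Fback 3.98 Fz 1.93
[[-0.161  0.062]] 0.0042 Fback 5.93 Fz 4.06
```

```bash
python3 -m jog '[[0,0,-0.4,0,0,0,1],[0,0,0,0,0,0,1],[0,0,0,0,0,0,1]]'>/dev/null; python3 f.py
python3 -m jog '[[0,0,4,0,0,0,1],[0,0,25,0,0,0,1],[0,-30,25,0,0,0,1],[0,-30,0,0,0,0,1],[0,0,0,0,0,0,1]]'
python3 - <<'E'
from h import *
cv2.imwrite("pics/t13.png",crop(camera("top"),260,170,360,270,6))
cv2.imwrite("pics/s13.png",crop(camera("scene"),220,170,400,320,4))
E
```

```text
[[-0.1608  0.0621]] 0.0042 Fback 6.67 Fz 4.72
time_s: 12.42
eef_pos: [0.5327, 0.0994, 0.0692]
eef_rot: [-0.551, 0.555, 0.443, -0.438]
wrist_force: [0.9, 0.1, 0.6]
opening: -0.001
```

View pics/t13.png

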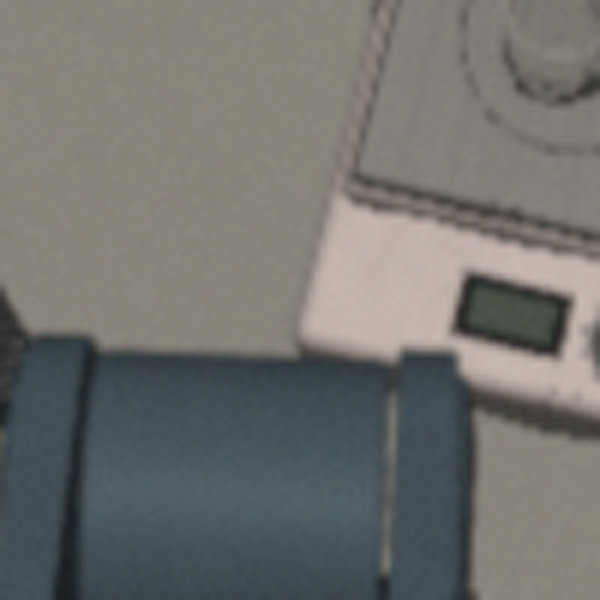

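View pics/s13.png

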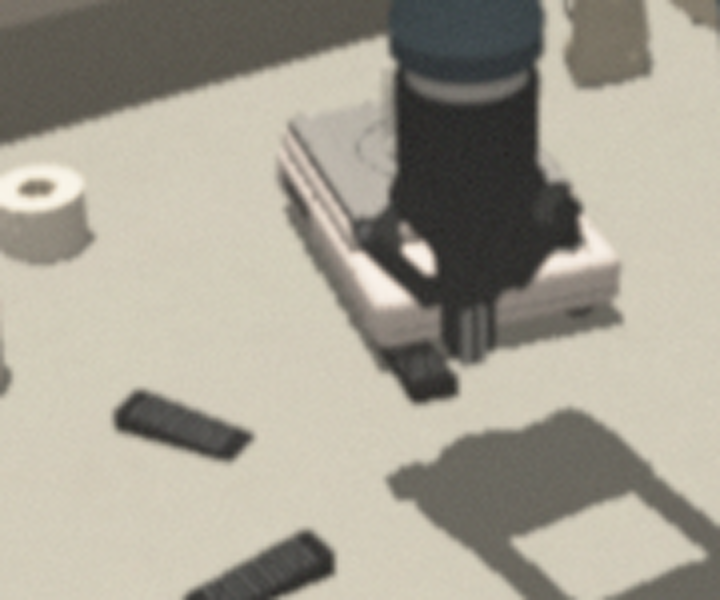

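```bash
python3 -m jog '[[0,-10,30,0,0,0,1],[0,-10,30,0,0,0,1],[0,0,20,0,0,0,1],[0,0,0,0,0,0,1]]'
python3 - <<'E'
from h import *
im=camera("top");cv2.imwrite("pics/top14.png",im)
cv2.imwrite("pics/t14.png",crop(im,260,170,360,270,6))
print(st(get_obs()["eef_pos"]))
E
```

```text
time_s: 12.85
eef_pos: [0.4478, 0.1179, 0.0828]
eef_rot: [0.554, -0.552, -0.439, 0.441]
wrist_force: [-1.0, 0.5, -1.2]
opening: -0.0
[[-0.2957  0.0615]]
```

View pics/t14.png

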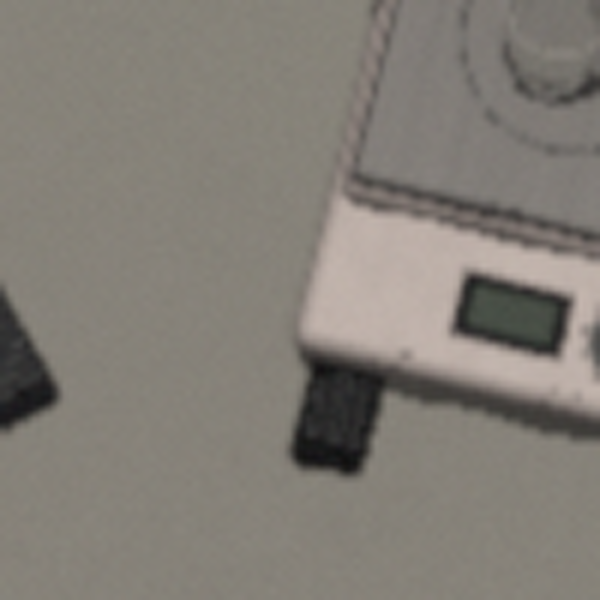

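```bash
python3 -m jog '[[0,-5,-30,0,0,0,1],[0,0,-35,0,0,0,1],[0,0,-35,0,0,0,1],[0,0,-35,0,0,0,1],[0,0,-35,0,0,0,1],[0,0,-25,0,0,0,1],[0,0,-15,0,0,0,1],[0,0,0,0,0,0,1]]'
python3 f.py
python3 -m jog '[[0,10,0,0,0,0,1],[0,10,0,0,0,0,1],[0,0,0,0,0,0,1],[0,0,0,0,0,0,1]]'
python3 f.py
python3 - <<'E'
from h import *
cv2.imwrite("pics/s15.png",crop(camera("scene"),220,170,400,320,4))
E
```

```text
time_s: 13.57
eef_pos: [0.6603, 0.0677, 0.0882]
eef_rot: [-0.553, 0.555, 0.44, -0.439]
wrist_force: [0.0, -0.3, 0.4]
opening: 0.003
[[-0.0798  0.0611]] 0.0882 Fback -0.1 Fz 0.36
time_s: 13.9
eef_pos: [0.6543, 0.0702, 0.0673]
eef_rot: [0.554, -0.553, -0.439, 0.441]
wrist_force: [-0.8, 0.9, 0.0]
opening: -0.002
[[-0.0862  0.0622]] 0.0673 Fback 1.02 Fz 0.02
```

View pics/s15.png

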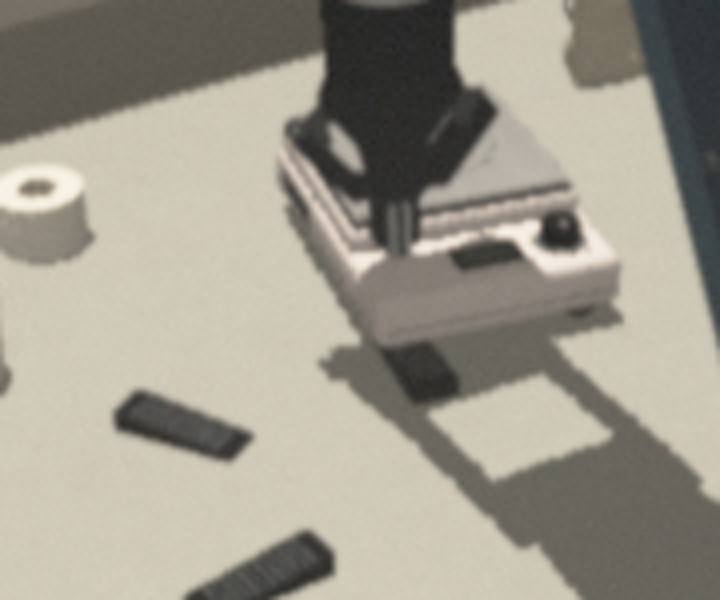

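```bash
python3 -m jog '[[0,8,0,0,0,0,1],[0,6,0,0,0,0,1],[0,0,0,0,0,0,1],[0,0,0,0,0,0,1]]' >/dev/null; python3 f.py
python3 -m jog '[[0,2,0,0,0,0,1],[0,0,0,0,0,0,1],[0,0,0,0,0,0,1]]' >/dev/null; python3 f.py
python3 -m jog '[[0,1,0,0,0,0,1],[0,0,0,0,0,0,1],[0,0,0,0,0,0,1]]' >/dev/null; python3 f.py
```

```text
[[-0.0846  0.0622]] 0.0547 Fback 0.2 Fz -0.05
[[-0.0839  0.0622]] 0.0534 Fback -0.25 Fz 0.83
[[-0.0839  0.0622]] 0.0523 Fback 0.25 Fz 0.19
```

```bash
python3 -m jog '[[0,1.5,0,0,0,0,1],[0,0,0,0,0,0,1],[0,0,0,0,0,0,1]]' >/dev/null; python3 f.py
python3 -m jog '[[0,1,0,0,0,0,1],[0,0,0,0,0,0,1],[0,0,0,0,0,0,1]]' >/dev/null; python3 f.py
python3 -m jog '[[0,1,0,0,0,0,1],[0,0,0,0,0,0,1],[0,0,0,0,0,0,1]]' >/dev/null; python3 f.py
```

```text
[[-0.0841  0.0622]] 0.0507 Fback -0.08 Fz -0.72
[[-0.084   0.0622]] 0.0497 Fback -0.61 Fz 0.55
[[-0.084   0.0622]] 0.0487 Fback 0.16 Fz -0.28
```

```bash
python3 -m jog '[[0,0.5,0,0,0,0,1],[0,0,0,0,0,0,1],[0,0,0,0,0,0,1]]' >/dev/null; python3 f.py
python3 -m jog '[[0,0.5,0,0,0,0,1],[0,0,0,0,0,0,1],[0,0,0,0,0,0,1]]' >/dev/null; python3 f.py
python3 -m jog '[[0,0.4,0,0,0,0,1],[0,0,0,0,0,0,1],[0,0,0,0,0,0,1]]' >/dev/null; python3 f.py
```

```text
[[-0.084   0.0622]] 0.0483 Fback -0.09 Fz -0.29
[[-0.0839  0.0623]] 0.0481 Fback 1.58 Fz 2.19
[[-0.0839  0.0623]] 0.048 Fback 2.29 Fz 5.43
```

```bash
python3 -m jog '[[0,0.4,0,0,0,0,1],[0,0,0,0,0,0,1],[0,0,0,0,0,0,1]]' >/dev/null; python3 f.py
python3 -m jog '[[0,0.4,0,0,0,0,1],[0,0,0,0,0,0,1],[0,0,0,0,0,0,1]]' >/dev/null; python3 f.py
```

```text
[[-0.0839  0.0623]] 0.048 Fback 3.32 Fz 7.91
[[-0.0839  0.0623]] 0.0479 Fback 4.23 Fz 10.17
```

```bash
python3 -m jog '[[0,0.2,0.4,0,0,0,1],[0,0,0,0,0,0,1],[0,0,0,0,0,0,1],[0,0,0,0,0,0,1]]' >/dev/null; python3 f.py
python3 - <<'E'
from h import *
im=camera("top");cv2.imwrite("pics/top16.png",im);cv2.imwrite("pics/s16.png",crop(camera("scene"),220,170,400,320,4))
E
python3 f.py;python3 -c "
from h import *;print(get_obs()['dq'].round(4))"
```

```text
[[-0.0839  0.0623]] 0.0479 Fback 3.47 Fz 10.13
[[-0.0839  0.0623]] 0.0479 Fback 4.74 Fz 9.83
[ 0.      0.0014 -0.0007 -0.0003  0.0023  0.0004]
```

View pics/s16.png

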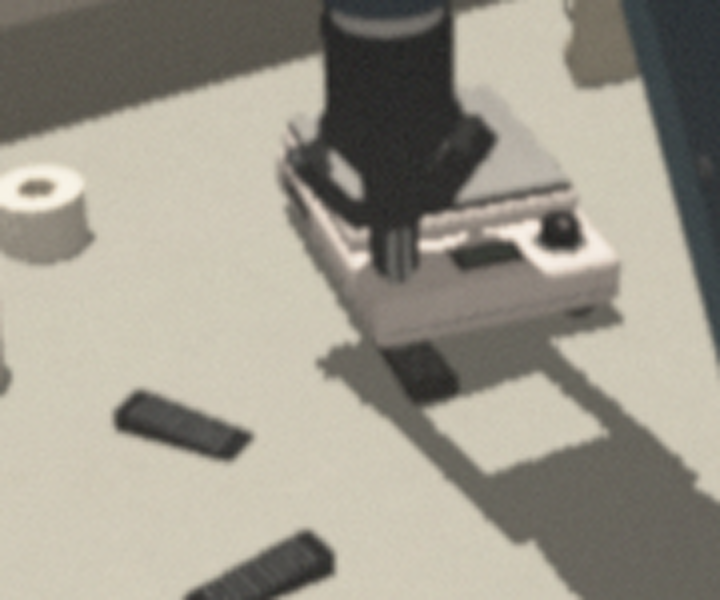

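View pics/top16.png

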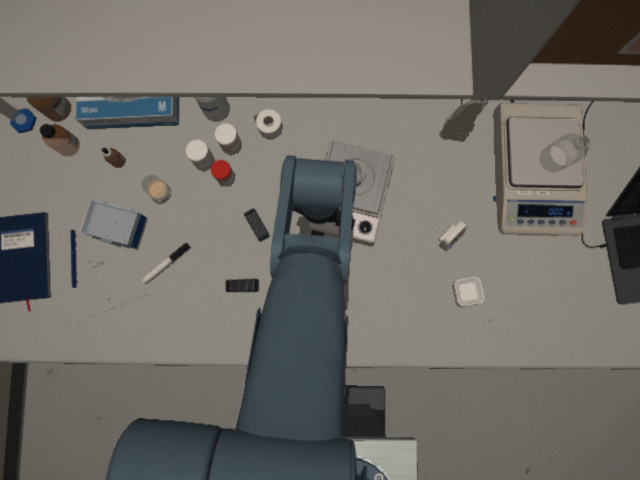

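```bash
python3 -m jog '[[0,0.2,0.8,0,0,0,1],[0,0,0,0,0,0,1],[0,0,0,0,0,0,1],[0,0,0,0,0,0,1]]' >/dev/null; python3 f.py
python3 -m jog '[[0,0,0,0,0,0,1],[0,0,0,0,0,0,1],[0,0,0,0,0,0,1],[0,0,0,0,0,0,1]]' >/dev/null; python3 f.py
```

```text
[[-0.0839  0.0623]] 0.0479 Fback 1.61 Fz 8.45
[[-0.0839  0.0623]] 0.048 Fback 1.24 Fz 9.5
```

```bash
python3 -m jog '[[0,0.3,0,0,0,0,1],[0,0,0,0,0,0,1],[0,0,0,0,0,0,1],[0,0,0,0,0,0,1],[0,0,0,0,0,0,1],[0,0,0,0,0,0,1]]' >/dev/null; python3 f.py
python3 -c "
from bench import *;hand_in();print(get_obs()['wrist_force'],get_obs()['eef_pos'])"
```

```text
[[-0.0839  0.0623]] 0.0479 Fback 2.4 Fz 10.09
the job is handed in; nothing more can be done
the job is handed in; nothing more can be done
```

I pushed the wedge square under the short front-left foot, thin end first, and handed in while pressing on the front-left corner of the deck. The hand-in gives no verdict.

**Pushing:** I chose the wedge farthest to the robot's right and lined it up with closed-finger pushes on its sides. My first side push turned it too far (about 28° the wrong way), and I corrected that. I then pushed on the thick end until the resistance rose to about 6.7 N, which is in the snug range. In the top view about 40 mm of the wedge sticks out in front, square to the housing. Before it went under, its nose was about 1 mm off the foot's line.

**Pressing:** The last reading was about 10.1 N down, within about 3 mm of the target point, with 2.4 N of sideways push left over. The fingertips stayed at 47.9–48 mm while the press rose from about 5 to 10 N, so the stirrer did not rock.

**Other checks:** The last pictures show no visible movement of the stirrer, timer, weighing boats or marker. In the pressing views the arm partly hid the stirrer and the beaker. Beforehand, in the top view, both were where they started.

**Not checked:** I could not measure the load on the wedge directly; it is inferred from the press and from the deck not tipping. The two cameras put the stirrer about 2–4 mm apart, which is well inside the tolerances.

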